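Raise a rack of sample tins with a barred screw jack and read their labels

TASK

Stand every sample tin side by side on the lowered table of the screw jack, then raise the table by turning the jack's collar clockwise (seen from above) with the steel bar, moved from hole to hole, until the red pointer is level with the green band, and lay the bar back in its blue rack. Then take the orange reader and aim it at the striped label on each lid in the order white, yellow, blue, from about a hand's breadth away, holding it steady for a good second on each, and stand it upright back on the middle of its black pad. Do not turn the collar with the gripper itself and leave the spanner and the black canister alone.

Things in the scene. Friction and masses are not known exactly. Their poses are not given: they have to be found in the camera images.
- jack: screw jack, fixed to the bench: grey base 130 x 130 mm, 12 mm thick. Origin on the bench under the vertical screw axis, z up. The collar axis is this z axis
- collar: steel collar, 88 mm wide, 33 to 77 mm above the bench, under the table. Origin on the jack's axis, level with the holes, 55 mm above the bench. Clockwise from above raises the table 4 mm per rad (25 mm per turn); the collar itself does not rise. Turning takes 0.1 N m; the bar has about 0.1 rad of play in a hole; it stays where left; about 1 rad is left beyond the band before its stop
- hole (a point): mouth of one of the collar's six radial holes (60 degrees apart), the one on the collar's own +x axis, 42 mm from the axis; it turns with the collar. Each hole is 19 mm wide at the mouth, at least 15 mm inside, 20 mm high, and ends at the core 14 mm from the axis. The table overhangs: the bar goes in level from the side
- jack_table: aluminium table of the jack, 90 mm (x) by 180 mm (y), 6 mm thick, with a rim 3 mm wide and 5 mm high. Origin at the centre of its upper face, where tins stand, z up; x and y as the jack's, it does not turn. 100 to 103 mm above the bench at the start, about 113 mm when the pointer is level with the band
- pointer (a point): tip of the red pointer that sticks out from the table's +x edge, 1.5 mm thick; it rises with the table
- band (a point): middle of the green band, 5 mm high, on the white gauge post next to the pointer (12 x 14 mm, 118 mm tall, at x 58, y 55 mm in the jack's frame); the table is right when the pointer is at this height
- rack: blue bar rack, fixed: base 200 x 70 mm, 8 mm thick, with two saddles at x = +85 and -85 mm. Saddle floors are 35 mm high, their cheeks 20 mm apart and 57 mm high, open upward. Origin at the centre of its underside; its x is the direction the bar lies in
- bar: straight round steel bar, 10 mm in diameter, 250 mm long, 150 g, with a red band 60 mm long at its middle. Origin at its centre, x along it; both ends alike. It lies in the rack with its axis 40 mm above the bench
- tin_white: sample tin with white lid: upright cylinder, 44 mm diameter, 45 mm tall, black sides, 120 g. Origin at the centre of its underside, z up. May be absent
- tin_yellow: sample tin with yellow lid: upright cylinder, 44 mm diameter, 45 mm tall, black sides, 120 g. Origin at the centre of its underside, z up. May be absent
- tin_blue: sample tin with blue lid: upright cylinder, 44 mm diameter, 45 mm tall, black sides, 120 g. Origin at the centre of its underside, z up. May be absent
- label_white (a point): centre of the striped paper label (20 x 26 mm) on top of the white lid, 45 mm above the tin's underside
- label_yellow (a point): centre of the striped paper label (20 x 26 mm) on top of the yellow lid, 45 mm above the tin's underside
- label_blue (a point): centre of the striped paper label (20 x 26 mm) on top of the blue lid, 45 mm above the tin's underside
- pad: black rubber pad, 130 x 130 x 3 mm, fixed; the reader's place. Origin at the centre of its underside
- reader: handheld label reader, 300 g: heavy flat foot 84 (x) x 76 (y) x 10 mm, orange body 75 x 46 mm up to 55 mm, black upright handle on top (28 mm in x, 26 mm in y, centred at x = -5 mm, from 55 to 111 mm above the foot), nose in front (+x) looking 45 degrees downward. Origin at the centre of the foot, z up, x forward
- beam (a point): centre of the reader's red window, 53 mm ahead of and 34 mm above the foot's centre; this frame's x axis is the beam (reader's forward and down at 45 degrees)
- spanner: spanner lying on the bench, leave alone
- canister: black lidded canister, 90 mm wide, 103 mm tall, leave alone
Not all that is in view belongs to the job. What is shaped like the reader but turquoise is not meant.

How it is judged:
On the way, in this order (a step that is already met when the one before it is completed fails the run):
1. every tin present stands upright on the jack table, released, with the table still down (more than 6 mm below the band) (x of tin_white in the frame of jack_table between -0.03 and 0.03 m and y of tin_white in the frame of jack_table between -0.075 and 0.075 m and z of tin_white in the frame of jack_table between -0.004 and 0.005 m and angle between each of tin_white, tin_yellow, tin_blue's own z axis and vertical below 0.1 rad and x of tin_yellow in the frame of jack_table between -0.03 and 0.03 m and y of tin_yellow in the frame of jack_table between -0.075 and 0.075 m and z of tin_yellow in the frame of jack_table between -0.004 and 0.005 m and x of tin_blue in the frame of jack_table between -0.03 and 0.03 m and y of tin_blue in the frame of jack_table between -0.075 and 0.075 m and z of tin_blue in the frame of jack_table between -0.004 and 0.005 m and linear speed of each of tin_white, tin_yellow, tin_blue below 0.02 m/s and contact force between the fingers and tin_white below 0.2 N and contact force between the fingers and tin_yellow below 0.2 N and contact force between the fingers and tin_blue below 0.2 N and z of pointer in the frame of band below -0.006 m), for 0.2 s.
2. the table is raised: pointer within 3 mm of the middle of the green band, the tins still upright on the table (x of tin_white in the frame of jack_table between -0.03 and 0.03 m and y of tin_white in the frame of jack_table between -0.075 and 0.075 m and z of tin_white in the frame of jack_table between -0.004 and 0.005 m and angle between each of tin_white, tin_yellow, tin_blue's own z axis and vertical below 0.1 rad and x of tin_yellow in the frame of jack_table between -0.03 and 0.03 m and y of tin_yellow in the frame of jack_table between -0.075 and 0.075 m and z of tin_yellow in the frame of jack_table between -0.004 and 0.005 m and x of tin_blue in the frame of jack_table between -0.03 and 0.03 m and y of tin_blue in the frame of jack_table between -0.075 and 0.075 m and z of tin_blue in the frame of jack_table between -0.004 and 0.005 m and z of pointer in the frame of band between -0.003 and 0.003 m), for 0.3 s.
3. the reader, held steady, is aimed at the label of the white-lidded tin for 0.8 s: window 40 to 140 mm from the label, beam axis within 12 mm of its centre (x of label_white in the frame of beam between 0.04 and 0.14 m and y of label_white in the frame of beam between -0.012 and 0.012 m and z of label_white in the frame of beam between -0.012 and 0.012 m and angle between tin_white's own z axis and vertical below 0.1 rad), for 0.8 s.
4. the reader, held steady, is aimed at the label of the yellow-lidded tin for 0.8 s: window 40 to 140 mm from the label, beam axis within 12 mm of its centre (x of label_yellow in the frame of beam between 0.04 and 0.14 m and y of label_yellow in the frame of beam between -0.012 and 0.012 m and z of label_yellow in the frame of beam between -0.012 and 0.012 m and angle between tin_yellow's own z axis and vertical below 0.1 rad), for 0.8 s.
5. the reader, held steady, is aimed at the label of the blue-lidded tin for 0.8 s: window 40 to 140 mm from the label, beam axis within 12 mm of its centre (x of label_blue in the frame of beam between 0.04 and 0.14 m and y of label_blue in the frame of beam between -0.012 and 0.012 m and z of label_blue in the frame of beam between -0.012 and 0.012 m and angle between tin_blue's own z axis and vertical below 0.1 rad), for 0.8 s.
At the end, for the whole second after the job is handed in: Every tin present upright on the jack table, pointer within 3 mm of the height of the band's middle, bar lying in both saddles of the rack (within 50 mm of the middle along it), reader upright on its pad within 35 mm of the pad's centre, all released and at rest (all of step 2 and linear speed of each of tin_white, tin_yellow, tin_blue, reader, bar below 0.02 m/s and contact force between the fingers and tin_white below 0.2 N and contact force between the fingers and tin_yellow below 0.2 N and contact force between the fingers and tin_blue below 0.2 N and x of bar in the frame of rack between -0.05 and 0.05 m and y of bar in the frame of rack between -0.014 and 0.014 m and z of bar in the frame of rack between 0.036 and 0.045 m and angle between the x axis of bar and the x axis of rack, either way round below 0.1 rad and horizontal distance between reader and pad below 0.035 m and height (world z) of reader between -0.001 and 0.008 m and angle between reader's own z axis and vertical below 0.1 rad); the robot touches nothing.
It fails at once if the collar is pushed by the gripper itself (over 4 N) (contact force between any of the fingers, the arm and collar above 4 N).
It fails at once if the spanner or the canister is moved more than 30 mm (distance of any of spanner, canister from where it was at the start of the episode above 0.03 m).
Of tin_white, tin_yellow, tin_blue only 2 to 3 are there at a start; the rules pass over those that are not, and their reading is None.
At some moment in a run one of tin_white, tin_yellow, tin_blue, reader may be knocked a few centimetres aside while the robot is not near it.
It also fails if it takes over 210 s, if anything falls off the work surface, if the arm or the gripper's body presses on something with over 40 N, if the wrist force passes 120 N, or if a joint passes its speed limit or range.

ROBOT

A 6-joint arm with a two-finger parallel gripper is mounted at the origin on the work surface. World frame = base frame: x ahead of the robot, y to its left, z up, the work surface at z = 0. Lengths are in m, angles in rad, forces in N, time in s.
With the tool pointing down it reaches from about 0.4 to 0.825 m from the base axis. Payload 7 kg.
Tool frame: the origin (TCP) lies on the centre line of the jaws, within the pads' length; the fingertips stand arm.tcp_to_tips ahead of it and the grasp point (between the pads) lies 11 mm behind it (arm.tcp_to_tips is the distance from the TCP to the fingertips, in m); z points along the fingers, x is the direction in which the jaws open and shut, and the axes are right-handed (so a half turn about z gives the same grasp; the last joint's range is limited). The gripper opens to 88 mm and grips with 3 to 60 N. Pads are 19 mm wide; open, the fingers measure 130 mm over their backs; the gripper's body (78 mm by 193 mm) begins 47 mm behind the grasp point.
Start: joints at [-0.88, 0.359, 0.012, 0, -1.224, -0.288], TCP at [0.265, -0.621, 0.235] pointing down, gripper open.
Joint ranges: [-3.07, 3.07], [-1.43, 2.12], [-1.02, 1.25], [-3.03, 1.67], [-3.05, -0], [-3.03, 3.03]. Speed limits (rad/s): [2.39, 2.39, 3.01, 3.14, 3.14, 3.14].

INTERFACE

Orientations are given as a 3x3 rotation matrix whose columns are the frame's x, y, z axes.
In Python, from rig import arm, capture, camera_model, boxes_of gives the robot as it stands. Calls block until the motion is done:
- arm.move_to(position, orientation): joint-space move of the TCP to a pose.
- arm.movel(position, rot=None, rate=0.15, f_stop=None): straight line of the TCP; rot=None keeps the orientation; rate is the mean speed in m/s. With f_stop (N) it stops when the force on the tool has changed by that much, and returns True; else False.
- arm.move_joints(angles): joint-space move.
- arm.move_gripper(opening, strength=None): finger opening in m; strength is the grip in N (None keeps the last); returns when the fingers have stopped.
- arm.wait(seconds).
- arm.solve_ik(position, orientation): joint angles nearest the present ones, or None.
- capture(name): name is "scene" or "top"; returns the picture (384x512x3 uint8, red, green, blue); there is no depth.
- camera_model(name): a dict with "mtx" (3x3 intrinsics, pixels), "eye" and "rotation" of the camera in the world. Camera axes: x right, y up, looking along -z (the intrinsics and any distortion apply to the point x, -y, -z); pixel columns grow to the right and rows downward; lengths in m; the calibration is good to about 2 mm. A picture is of the moment at which its call begins. camera_model takes no time and is no camera call.
A pose or a line that the arm cannot do raises arm.PlanningError and nothing moves.
- arm.sign_off(): hands the job in, once; it reports no verdict.
Trained networks look in the newest picture that a camera, given by its name, has taken for a name from the list of things; names that differ only in an ending like _2 or _b are one class to them, and where a whole thing is asked for, a point or a joint stands for the part that bears it (a point fixed in the world has none). Each returns a list of dicts, best first, with "p" (0 to 1); they miss things now and then, are a little off and sometimes report something else, mostly with a low value. They report only what shows in the picture. A call takes as long as a camera call. They do not tell look-alikes from the thing itself.
- boxes_of(camera, target): "rect" ([left, top, width, height] in pixels, round what is visible of it).
Readings, each from a call of its own:
- arm.read_time(): time.
- arm.read_joint_pos(): joint angles.
- arm.read_qvel(): joint speeds.
- arm.read_tau(): joint torques, N m.
- arm.read_position(): TCP position.
- arm.read_tool_rot(): TCP orientation.
- arm.read_force(): force on the tool from outside, world axes, zero at the start.
- arm.read_wrist_torque(): the same for the moment, N m.
- arm.read_grip_width(): finger opening in m.
Only numpy, scipy, OpenCV 4.12 (cv2) and the standard library are available. Lean on these libraries where they do the work, as an engineer would, in place of code of your own. Each camera call takes 0.05 s, during which the arm holds its last target. There are 200 camera calls.

## Working session

There is one attempt and no reset: what is moved stays moved. The work goes in short steps, each a Python script; the robot and the scene stay as the last script left them, time stands still between calls to the robot, and variables do not carry over. Pictures are saved under pics/ and viewed, about 12 in all and at most 16, crops included, and the job is handed in when it is done.

```bash
ls; mkdir -p pics
python3 - <<'E'
from rig import arm,capture,camera_model,boxes_of
import cv2
for n in("scene","top"):
    im=capture(n); cv2.imwrite(f"pics/{n}0.png",cv2.resize(im[:,:,::-1],(800,600),interpolation=cv2.INTER_CUBIC))
    cv2.imwrite(f"pics/raw_{n}0.png",im[:,:,::-1])
    m=camera_model(n); print(n,m)
    for t in("jack","collar","jack_table","rack","bar","tin_white","tin_yellow","tin_blue","pad","reader","canister","spanner","pointer","band"):
        print(t,[( [round(v) for v in d["rect"]],round(d["p"],2)) for d in boxes_of(n,t)][:4])
print(arm.tcp_to_tips,arm.read_time())
E
```

```text
pics
scene {'mtx': array([[419.57830168,   0.        , 255.64701932],
       [  0.        , 419.57830168, 186.08871608],
       [  0.        ,   0.        ,   1.        ]]), 'eye': array([0.93973872, 0.54234715, 1.20549737]), 'rotation': array([[-0.88988313, -0.38036292,  0.25185723],
       [ 0.45613735, -0.75016138,  0.47874484],
       [ 0.00683678,  0.54090844,  0.84105369]])}
jack [([222, 191, 57, 62], 0.58), ([271, 153, 14, 17], 0.31)]
collar []
jack_table [([223, 185, 56, 62], 0.72)]
rack [([319, 284, 75, 50], 0.73)]
bar [([314, 286, 80, 37], 0.86), ([227, 98, 31, 30], 0.67), ([224, 189, 52, 68], 0.2)]
tin_white [([301, 180, 11, 12], 0.45)]
tin_yellow [([311, 210, 15, 17], 0.59), ([223, 187, 54, 56], 0.55)]
tin_blue [([271, 152, 16, 19], 0.57)]
pad [([221, 110, 44, 26], 0.59)]
reader [([230, 97, 27, 30], 0.97), ([230, 63, 21, 35], 0.62), ([311, 209, 17, 18], 0.56)]
canister [([194, 152, 29, 40], 0.87)]
spanner [([226, 280, 53, 34], 0.97)]
pointer [([223, 187, 55, 58], 0.97), ([230, 99, 29, 28], 0.21)]
band [([223, 189, 52, 66], 0.9)]
top {'mtx': array([[496.83589638,   0.     
[... 378 characters left out ...]
[]
jack_table [([200, 156, 55, 29], 0.72)]
rack [([109, 197, 26, 55], 0.8)]
bar [([114, 184, 13, 73], 0.74), ([338, 212, 26, 30], 0.37)]
tin_white [([239, 234, 11, 14], 0.56)]
tin_yellow [([197, 227, 12, 18], 0.66), ([148, 134, 48, 34], 0.2)]
tin_blue [([278, 230, 12, 14], 0.52)]
pad [([326, 207, 42, 42], 0.92)]
reader [([340, 211, 30, 33], 0.82), ([198, 228, 14, 18], 0.59), ([383, 233, 17, 16], 0.58), ([240, 238, 14, 13], 0.16)]
canister [([278, 147, 25, 26], 0.62), ([239, 235, 12, 14], 0.62), ([199, 156, 57, 41], 0.46)]
spanner [([149, 137, 44, 31], 0.81)]
pointer [([199, 154, 51, 37], 0.85), ([151, 138, 43, 29], 0.35)]
band [([198, 152, 58, 44], 0.57), ([116, 186, 7, 72], 0.25)]
0.008 1.5
```

View pics/scene0.png

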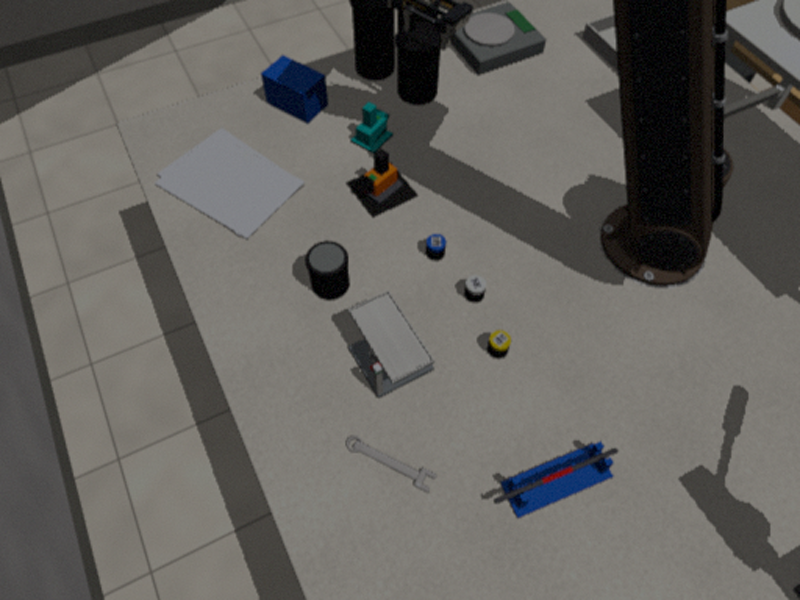

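View pics/top0.png

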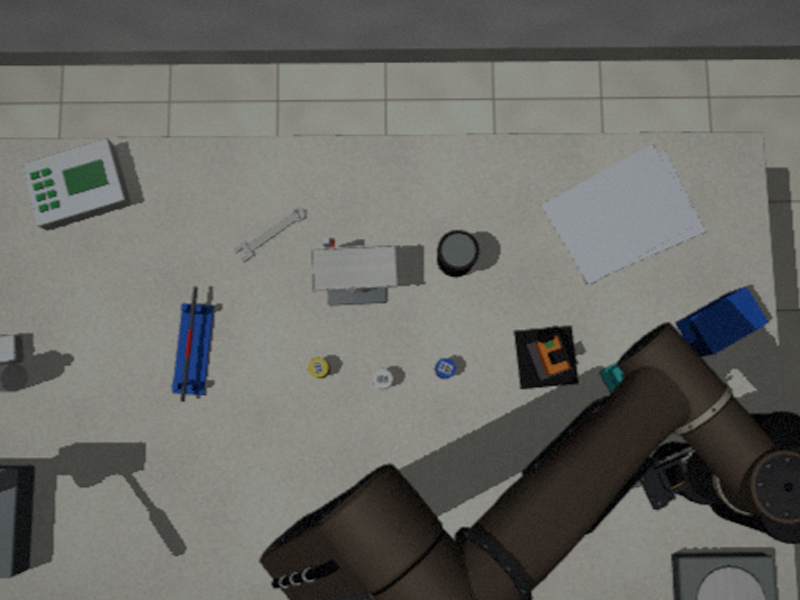

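The three tins, bar and rack, jack, reader and canister all show in both views. In the scene view (800x600):
- Reader: the orange one is on the black pad at (380,180). The turquoise look-alike stands beside it at (372,128), off the pad. The orange one on the pad fits the description.
- Tins: white (475,288), yellow (499,343), blue (436,245).
- Other: the blue box at (295,88) is clutter.

I'll enlarge these areas to confirm and measure.

```bash
cat > h.py <<'E'
import numpy as np,cv2
from rig import arm,capture,camera_model,boxes_of
def proj(n,P):
    m=camera_model(n); q=(np.atleast_2d(P)-m["eye"])@m["rotation"]; q=q*[1,-1,-1]
    q=q@m["mtx"].T; return q[:,:2]/q[:,2:]
def ray(n,uv):
    m=camera_model(n); d=np.linalg.solve(m["mtx"],[uv[0],uv[1],1.])*[1,-1,-1]
    return m["eye"],m["rotation"]@d
def at(n,uv,z):
    e,d=ray(n,uv); return e+d*(z-e[2])/d[2]
def tri(uv1,uv2,n1="scene",n2="top"):
    (a,d),(b,f)=ray(n1,uv1),ray(n2,uv2); d=d/np.linalg.norm(d); f=f/np.linalg.norm(f)
    s=np.linalg.lstsq(np.c_[d,-f],b-a,rcond=None)[0]; p,q=a+s[0]*d,b+s[1]*f
    return (p+q)/2,np.linalg.norm(p-q)
def blob(im,rect,f,pad=4):
    x,y,w,h=[int(round(v)) for v in rect]; x0,y0=max(x-pad,0),max(y-pad,0)
    c=im[y0:y+h+pad,x0:x+w+pad].astype(float); m=f(c[...,0],c[...,1],c[...,2]).astype(np.uint8)
    k,l,s,ce=cv2.connectedComponentsWithStats(m)
    if k<2: return None,0
    i=1+np.argmax(s[1:,4]); return ce[i]+[x0,y0],s[i,4]
F=dict(white=lambda r,g,b:(r>120)&(g>120)&(b>120)&(abs(r-b)<40),yellow=lambda r,g,b:(r>100)&(g>80)&(b<0.6*r),blue=lambda r,g,b:(b>70)&(b>1.5*r))
def crop(n,im,cu,cv,w,h,s): 
    return cv2.resize(im[cv-h//2:cv+h//2,cu-w//2:cu+w//2,::-1],None,fx=s,fy=s,interpolation=cv2.INTER_CUBIC)
def down(a):  # tool down, jaw axis x at world yaw a
    c,s=np.cos(a),np.sin(a); return np.array([[c,s,0],[s,-c,0],[0,0,-1.]])
E
python3 - <<'E'
from h import *
S=cv2.imread("pics/raw_scene0.png")[:,:,::-1];T=cv2.imread("pics/raw_top0.png")[:,:,::-1]
R=dict(white=([299,178,14,15],[239,234,14,15]),yellow=([311,210,15,17],[197,227,14,18]),blue=([271,152,16,19],[277,229,14,15]))
for k,(a,b) in R.items():
    u,n=blob(S,a,F[k],2);v,m=blob(T,b,F[k],2); print(k,u,n,v,m,[at("scene",u,.045),at("top",v,.045)] if n and m else 0)
r=lambda r,g,b:(r>90)&(r>2*g)&(r>2*b)
u,n=blob(S,[319,284,75,50],r);v,m=blob(T,[109,187,26,75],r);print("bar",u,n,v,m,at("scene",u,.042),at("top",v,.042))
a=np.vstack([np.hstack([crop(0,T,227,175,80,60,5),crop(0,S,250,220,80,60,5)]),np.hstack([crop(0,S,243,115,80,60,5),crop(0,T,350,228,80,60,5)])])
cv2.imwrite("pics/c1.png",a)
E
```

```text
white [304.88235294 180.47058824] 68 [243.84978541 241.09871245] 233 [array([ 0.4362951, -0.0640365,  0.045    ]), array([ 0.4380991 , -0.06351529,  0.045     ])]
yellow [319.95061728 217.07407407] 81 [203.30136986 234.83561644] 73 [array([0.46476664, 0.07622375, 0.045     ]), array([0.46069324, 0.07286554, 0.045     ])]
blue [278.7        154.64285714] 70 [285.01098901 235.25274725] 91 [array([ 0.46219419, -0.19720372,  0.045     ]), array([ 0.45610925, -0.20233545,  0.045     ])]
bar [356.46551724 303.56896552] 58 [120.39393939 219.6969697 ] 33 [0.51797669 0.3555283  0.042     ] [0.51523085 0.35391317 0.042     ]
```

View pics/c1.png

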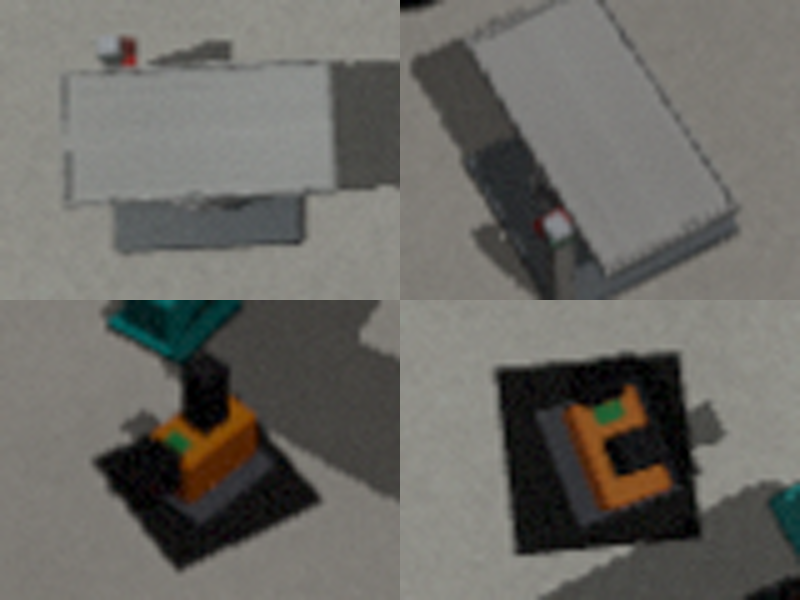

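The crop confirms the orange reader on its pad, with a black handle and its nose toward the upper left of the top view. It also shows the jack with the post on its +x,+y side. Next I'll fit the poses.

```bash
cat > fit1.py <<'E'
from h import *
from scipy.optimize import least_squares
def fit(obs,x0,hfree=False):
    def P(p,b): 
        c,s=np.cos(p[2]),np.sin(p[2]); return [p[0]+c*b[0]-s*b[1],p[1]+s*b[0]+c*b[1],b[2]+(p[3] if len(p)>3 and b[3] else 0)]
    f=lambda p:np.concatenate([(proj(n,P(p,b))[0]-uv) for n,uv,b in obs])
    r=least_squares(f,x0,loss="soft_l1"); return r.x,r.fun.reshape(-1,2).round(1)
def C(n,o,q,X,Y): return (n,np.array([o[0]+(X-q[0]+.5)/5-.5,o[1]+(Y-q[1]+.5)/5-.5]))
E
python3 - <<'E'
from fit1 import *
T=lambda X,Y,b:C("top",(187,145),(0,0),X,Y)+(np.r_[b],)
S=lambda X,Y,b:C("scene",(210,190),(400,0),X,Y)+(np.r_[b],)
B=lambda n,X,Y,b:(n,np.array([X,Y])/1.5625,np.r_[b])
h=.005
jk=[T(65,75,(.045,.09,h,1)),T(330,62,(.045,-.09,h,1)),T(335,188,(-.045,-.09,h,1)),T(67,206,(-.045,.09,h,1)),T(113,250,(-.065,.065,.012,0)),T(302,243,(-.065,-.065,.012,0)),T(110,50,(.058,.055,.118,0)),
 S(735,205,(-.045,.09,h,1)),S(608,275,(.045,.09,h,1)),S(557,230,(.058,.055,.118,0)),B("scene",388,293,(-.045,-.09,h,1)),B("scene",350,309,(.045,-.09,h,1))]
print("jack",*fit(jk,[.65,0,0,.1]))
T=lambda X,Y,b:C("top",(310,198),(400,300),X,Y)+(np.r_[b],)
S=lambda X,Y,b:C("scene",(203,85),(0,300),X,Y)+(np.r_[b],)
rd=[T(540,410,(.042,.038,.013)),T(585,525,(-.042,.038,.013)),T(567,405,(.0375,.023,.058)),T(632,386,(.0375,-.023,.058)),T(674,487,(-.0375,-.023,.058)),
 S(205,362,(-.005,0,.114)),S(196,523,(.042,.038,.013)) ,S(276,462,(-.042,.038,.013)),S(183,465,(.0375,.023,.058)),S(258,418,(-.0375,.023,.058))]
print("reader",*fit(rd,[.5,-.35,.4]))
pd=[T(497,368,(.065,.065,.003)),T(680,353,(.065,-.065,.003)),T(698,537,(-.065,-.065,.003)),T(517,554,(-.065,.065,.003)),S(95,460,(.065,-.065,.003)) ,S(180,570,(.065,.065,.003)),S(321,500,(-.065,.065,.003))]
print("pad",*fit(pd,[.5,-.35,0]))
rk=[B("top",180,305,(.1,.035,.008)),B("top",214,303,(.1,-.035,.008)),B("top",207,394,(-.1,-.035,.008)),B("top",173,394,(-.1,.035,.008)),B("scene",520,515,(.1,.035,.008)),B("scene",611,472,(-.1,.035,.008))]
print("rack",*fit(rk,[.51,.35,0]))
br=[B("top",195,288,(.125,0,.04)),B("top",183,400,(-.125,0,.04)),B("scene",485,498,(.125,0,.04)),B("scene",617,451,(-.125,0,.04))]
print("bar",*fit(br,[.51,.35,0]))
cn=[B("top",457,249,(0,0,.103)),B("scene",327,257,(0,0,.103))]
print("can",*fit(cn,[.65,-.25,0]))
# collar crop, brightened
t=cv2.imread("pics/raw_top0.png")[:,:,::-1];s=cv2.imread("pics/raw_scene0.png")[:,:,::-1]
g=lambda im:np.clip(255*(im/255.)**.45,0,255).astype(np.uint8)
cv2.imwrite("pics/c2.png",np.hstack([crop(0,g(t),228,188,50,40,8),crop(0,g(s),237,225,50,40,8)]))
E
```

```text
jack [ 0.66863177 -0.00820255  0.03528201  0.08850679] [[-0.8 -0.4]
 [ 0.1 -0.3]
 [ 0.3  1.1]
 [-0.3 -0. ]
 [ 0.6  0. ]
 [ 0.2 -0.3]
 [-0.1 -1.3]
 [ 1.3  0.7]
 [-0.   0.3]
 [ 0.3 -2.1]
 [ 0.3 -1.2]
 [-0.9  0.4]]
reader [ 0.48285883 -0.43361814  0.31880118] [[-0.6 -0.4]
 [-1.2 -0.3]
 [ 0.7 -0.7]
 [ 0.5 -1.3]
 [-0.  -0.4]
 [ 0.2  0.1]
 [ 0.6 -0.7]
 [ 0.4 -0.5]
 [ 0.9 -0.1]
 [ 0.4 -1.5]]
pad [ 0.48089783 -0.42668596  0.07504282] [[-0.6 -0.3]
 [-0.1 -0.5]
 [ 0.6  0.1]
 [-0.7 -0. ]
 [-0.3 -1.1]
 [-0.2 -0.4]
 [ 1.4 -0.3]]
rack [ 0.50681735  0.35115317 -0.04918736] [[ 0.7 -1.4]
 [-0.9  0.7]
 [-0.6  0.3]
 [ 0.7 -0.5]
 [-0.6  0.5]
 [ 1.3 -1.1]]
bar [ 0.51818226  0.35302939 -0.11376668] [[ 1.1 -1.7]
 [-1.5 -0.2]
 [ 4.9  0.1]
 [-0.3 -0.8]]
can [ 0.70478081 -0.22786536  0.        ] [[-0.2 -0.1]
 [-0.  -0.3]]
```

View pics/c2.png

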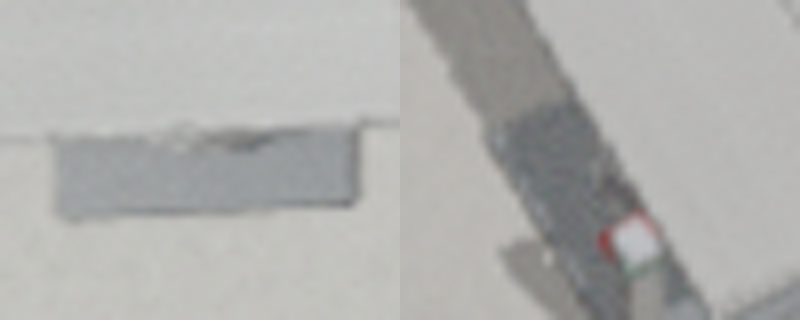

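```bash
cat >> h.py <<'E'
J=np.array([.668,-.008]);JY=.035;RACK=np.array([.508,.352]);PAD=np.array([.481,-.427])
def jw(x,y): c,s=np.cos(JY),np.sin(JY); return J+[c*x-s*y,s*x+c*y]
def rot(a,p):  # choose half-turn with last joint nearest 0
    c=[]
    for k in(0,np.pi,-np.pi):
        q=arm.solve_ik(np.r_[p],down(a+k))
        if q is not None: c.append((abs(q[5]),down(a+k)))
    return min(c,key=lambda t:t[0])[1]
def pick_place_tin(p,xy,zt=.1015):
    R=rot(JY,[p[0],p[1],.2]); arm.move_gripper(.075,20)
    arm.move_to([p[0],p[1],.13],R); arm.movel([p[0],p[1],.019]); arm.move_gripper(.03,20)
    w=arm.read_grip_width(); print("tin width",w)
    if w<.038: return False
    arm.movel([p[0],p[1],.22],rate=.25)
    R=rot(JY,[*xy,.22]); arm.move_to([*xy,.22],R); arm.movel([*xy,zt+.019+.012],rate=.2)
    print("touch",arm.movel([*xy,zt+.019-.004],rate=.03,f_stop=3),arm.read_position()[2]-.019)
    arm.move_gripper(.056); arm.movel([*xy,.24],rate=.25); return True
E
python3 - <<'E'
from fit1 import *
import h
T=lambda X,Y,b:C("top",(187,145),(0,0),X,Y)+(np.r_[b],)
S=lambda X,Y,b:C("scene",(210,190),(400,0),X,Y)+(np.r_[b],)
B=lambda n,X,Y,b:(n,np.array([X,Y])/1.5625,np.r_[b])
z=.1065
jk=[T(65,75,(.045,.09,z)),T(330,62,(.045,-.09,z)),T(335,188,(-.045,-.09,z)),T(67,206,(-.045,.09,z)),T(113,250,(-.065,.065,.012)),T(302,243,(-.065,-.065,.012)),T(110,50,(.058,.055,.118)),
 S(735,205,(-.045,.09,z)),S(608,275,(.045,.09,z)),S(557,230,(.058,.055,.118)),B("scene",388,293,(-.045,-.09,z)),B("scene",350,309,(.045,-.09,z))]
print(fit(jk,[.65,0,0])[0]); print("top only",fit([o for o in jk if o[0]=="top"],[.65,0,0])); print(fit([o for o in jk if o[0]!="top"],[.65,0,0]))
print("t",arm.read_time())
print(pick_place_tin(np.array([.437,-.064]),jw(-.008,-.010)),arm.read_time())
im=capture("scene");cv2.imwrite("pics/s1.png",crop(0,im,260,200,160,120,5))
E
```

```text
[ 0.6689578  -0.00658347  0.03564035]
top only (array([ 0.6666715 , -0.00850203,  0.03782768]), array([[-1.2, -0.6],
       [ 0.1, -0.6],
       [ 0.4,  1. ],
       [-0.7,  0.1],
       [ 0.7,  0.6],
       [ 0.3,  0.2],
       [-0.1, -0.7]]))
(array([ 0.67191547, -0.0028933 ,  0.03379225]), array([[ 1.4,  0.7],
       [-0.3,  0.4],
       [ 0.1, -0.1],
       [ 0.2, -1.8],
       [-1.4, -0.1]]))
t 1.5
tin width 0.043511673907073306
touch True 0.10106035697810624
True 9.6667
```

View pics/s1.png

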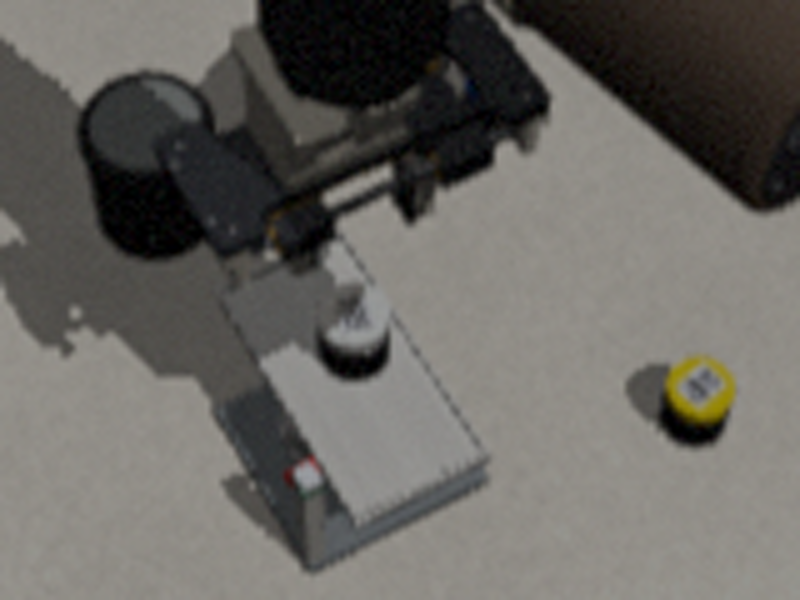

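White stands upright on the table at about crop (355,340), and yellow is at (695,395). Next I'll place yellow and blue, finding each one fresh first.

```bash
cat >> h.py <<'E'
def find_tin(k,z=.045,guess=None):
    o=[]
    for n in("scene","top"):
        im=capture(n); g=proj(n,[*guess,z])[0]; u,a=blob(im,[g[0]-14,g[1]-14,28,28],F[k],0)
        if a>25: o.append(at(n,u,z)[:2])
    print(k,np.round(o,4)); return np.mean(o,0)
E
python3 - <<'E'
from h import *
# park out of views of both tins
p=find_tin("yellow",guess=(.463,.074)); print(pick_place_tin(p,jw(-.008,.042)))
p=find_tin("blue",guess=(.459,-.199)); print(pick_place_tin(p,jw(-.008,-.062)),arm.read_time())
arm.move_to([RACK[0],RACK[1],.25],rot(np.pi/2,[*RACK,.25]))
ims=[capture("scene"),capture("top")]
for n in("scene","top"): print(n,[boxes_of(n,t)[:2] for t in("bar","rack")])
cv2.imwrite("pics/s2.png",np.hstack([crop(0,ims[0],250,215,80,80,5),crop(0,ims[1],228,175,80,80,5)]))
cv2.imwrite("pics/raw2s.png",ims[0][:,:,::-1]);cv2.imwrite("pics/raw2t.png",ims[1][:,:,::-1])
E
```

```text
yellow [[0.4655 0.0774]
 [0.46   0.0721]]
tin width 0.04341183549552033
touch True 0.10095090230785181
True
blue [[ 0.4548 -0.2003]]
tin width 0.044162690102193466
touch True 0.10096724054913447
True 24.3667
scene [[{'rect': [317.3, 290.9, 65.7, 28.0], 'p': 0.65}], [{'rect': [321.3, 282.9, 69.8, 48.0], 'p': 0.83}]]
top [[{'rect': [123.2, 194.2, 3.2, 3.9], 'p': 0.52}], [{'rect': [108.9, 196.9, 25.4, 57.6], 'p': 0.71}]]
```

View pics/s2.png

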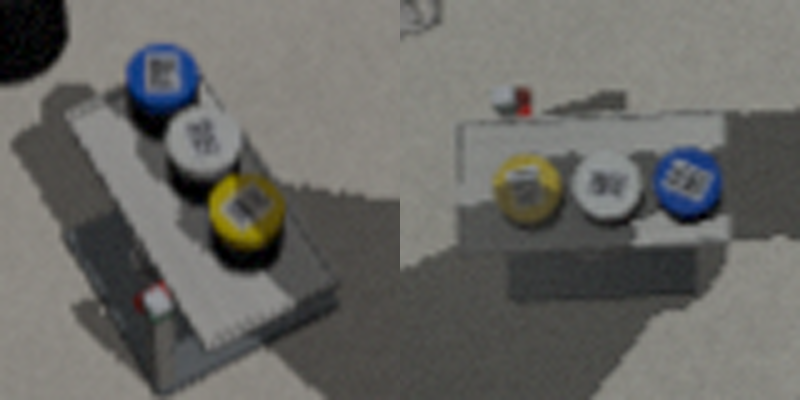

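All three tins stand side by side on the table: scene crop blue (162,75), white (205,145), yellow (247,215). Next is the bar.

```bash
cat >> h.py <<'E'
OFF=.020; L=.125+OFF
def polar(phi,rt,z=.044):  # TCP pose with bar tip at radius rt from the axis, along world direction phi
    d=np.array([np.cos(phi),np.sin(phi)]); return np.r_[J+[.0013,.0013]+d*(rt+L),z]
def brot(phi): return down(phi-np.pi/2)
E
python3 - <<'E'
from h import *
for v in(183,185.5,187):
    p=at("top",[233,v],.055)[:2]-J; print(v,np.hypot(*p),np.degrees(np.arctan2(p[1],p[0]))%360)
yaw=-.07; b=np.array([.5166,.3545]); g=b-OFF*np.array([np.cos(yaw),np.sin(yaw)])
R=down(yaw+np.pi/2); 
for s in(0,np.pi):
    print(s,[arm.solve_ik([*g,.2],down(yaw+np.pi/2+s)), [arm.solve_ik(polar(np.radians(a),.07),down(np.radians(a)-np.pi/2+s)) is not None and round(arm.solve_ik(polar(np.radians(a),.07),down(np.radians(a)-np.pi/2+s))[5],2) for a in(220,180,140,110)]])
E
```

```text
183 0.039084131025696564 211.4744821753924
185.5 0.04660565753111612 205.91484510937082
187 0.051274073910245355 203.3780535282627
0 [array([ 0.9410892 ,  0.27849813, -0.18478962,  0.        , -1.10750857,
       -2.58188552]), [np.float64(-0.97), np.float64(-1.99), np.float64(-2.9), np.float64(2.86)]]
3.141592653589793 [array([ 0.9410892 ,  0.27849813, -0.18478962,  0.        , -1.10750857,
        0.55970713]), [np.float64(2.17), np.float64(1.15), np.float64(0.24), np.float64(-0.28)]]
```

```bash
cat >> h.py <<'E'
def brot(phi): return down(phi+np.pi/2)
E
python3 - <<'E'
from h import *
yaw=-.07; b=np.array([.5166,.3545]); g=b-OFF*np.array([np.cos(yaw),np.sin(yaw)]); R=brot(yaw+np.pi)
arm.move_gripper(.04,40); arm.move_to([*g,.15],R); arm.movel([*g,.029],rate=.12,f_stop=8); print(arm.read_position())
arm.move_gripper(0,40); print("w",arm.read_grip_width(),arm.read_time())
arm.movel([*g,.2],rate=.2)
phi=np.radians(206); p=polar(phi,.075)
arm.move_to([p[0],p[1],.2],brot(phi))
ims=[capture("scene"),capture("top")]
cv2.imwrite("pics/s3.png",np.hstack([crop(0,ims[0],250,215,100,120,4),crop(0,ims[1],228,195,100,120,4)]))
print(arm.read_position(),arm.read_joint_pos().round(2),arm.read_time())
E
```

```text
[0.49710255 0.35641189 0.02987426]
w 0.008955596690474268 29.1333
[ 0.47198761 -0.10250994  0.19991308] [ 0.19  0.07 -0.45  0.   -1.05  1.83] 31.925
```

View pics/s3.png

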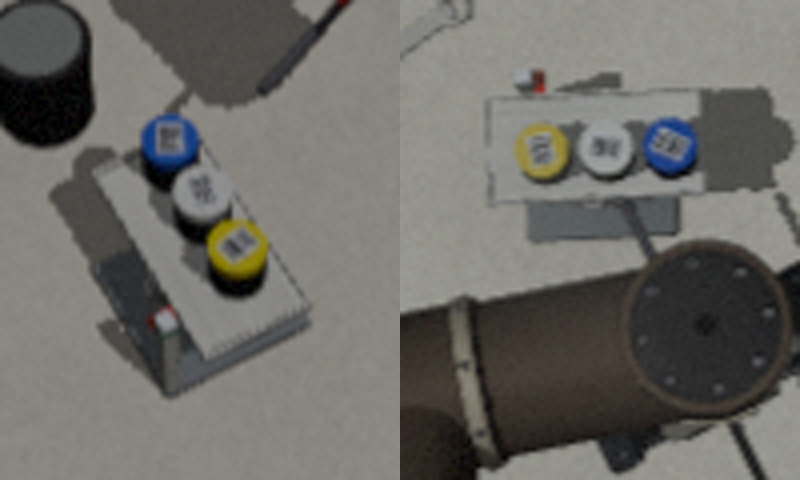

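The bar is held. Its tip shows at scene crop (263,88) and top crop (620,203). I'll triangulate the tip against the expected value, then probe.

Run:
```python
from h import *
print("tip meas",tri([265.5,176.8],[232.9,185.5]),"exp",polar(np.radians(206),.075-L))
f0=arm.read_force()
ok=None
for deg in(206,196,216,186,176,166):
    phi=np.radians(deg); p=polar(phi,.062)
    try:
        arm.move_to([p[0],p[1],arm.read_position()[2]],brot(phi)) if arm.read_position()[2]<.1 else arm.move_to([p[0],p[1],.1],brot(phi))
        arm.movel(p,rate=.15)
        hit=arm.movel(polar(phi,.020),rate=.05,f_stop=4)
    except arm.PlanningError as e: print(deg,e); continue
    q=arm.read_position()[:2]-J-[.0013,.0013]; r=np.hypot(*q)-L
    print(deg,hit,"tip r",round(r,4),arm.read_force()-f0,arm.read_time())
    if r<.034: ok=deg; break
    arm.movel(p,rate=.1)
print(ok)
ims=[capture("scene"),capture("top")]
cv2.imwrite("pics/raw4s.png",ims[0][:,:,::-1]);cv2.imwrite("pics/raw4t.png",ims[1][:,:,::-1])
```

```text
tip meas (array([ 0.60278266, -0.03648855,  0.21434793]), np.float64(0.001983033303064822)) exp [ 0.60189045 -0.03957784  0.044     ]
206 True tip r 0.0429 [-0.89158355 -0.4726057  -0.39333984] 33.4417
196 True tip r 0.043 [-1.63232098 -0.56559996 -0.07012559] 34.8833
216 True tip r 0.0439 [-1.05812647 -1.04387903 -1.36012319] 36.5167
186 True tip r 0.0439 [ 0.02559706  0.34416012 -0.49613092] 38.3417
176 False tip r 0.0204 [-1.47728653 -0.78822701  0.25822421] 40.2583
176
```

The bar went into a hole at 176° (tip at r = 20 mm). Now the first clockwise stroke.

```bash
cat >> h.py <<'E'
def stroke(a,b,rt=.022,step=8):
    f0=arm.read_force(); n=int(np.ceil(abs(b-a)/step)); m=0
    for d in np.linspace(a,b,n+1)[1:]:
        phi=np.radians(d); hit=arm.movel(polar(phi,rt),brot(phi),rate=.08,f_stop=12)
        m=max(m,np.linalg.norm(arm.read_force()-f0))
        if hit: print("stopped",d,arm.read_force()-f0); return False
    print("stroke to",b,"max dF",round(m,2),"t",arm.read_time()); return True
def insert(deg,try_=(0,7,-7,13,-13)):
    for k in try_:
        phi=np.radians(deg+k); arm.move_to(polar(phi,.062),brot(phi))
        arm.movel(polar(phi,.020),rate=.05,f_stop=4); r=np.hypot(*(arm.read_position()[:2]-J-[.0013,.0013]))-L
        print("ins",deg+k,round(r,4))
        if r<.034: return deg+k
        arm.movel(polar(phi,.062),rate=.1)
E
python3 - <<'E'
from h import *
print(stroke(176,106))
ims=[capture("scene"),capture("top")]
cv2.imwrite("pics/s5.png",np.hstack([crop(0,ims[0],250,215,100,120,4),crop(0,ims[1],228,195,100,120,4)]))
cv2.imwrite("pics/raw5s.png",ims[0][:,:,::-1])
E
```

```text
stroke to 106 max dF 4.88 t 44.2583
True
```

View pics/s5.png

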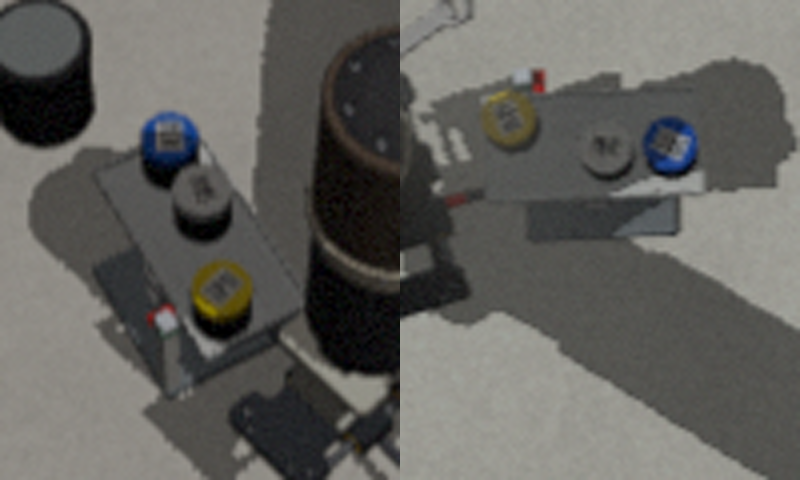

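Yellow has been shifted on the table toward +x,+y, to scene crop (222,290), while the gripper was clear of it. I'll measure whether it is still within limits.

Run:
```python
from h import *
def jf(p): 
    c,s=np.cos(JY),np.sin(JY); d=p[:2]-J; return np.array([c*d[0]+s*d[1],-s*d[0]+c*d[1]])
im=cv2.imread("pics/raw5s.png")[:,:,::-1]
# lid centres from the crops
sc=lambda X,Y:(200+(X+.5)/4-.5,155+(Y+.5)/4-.5); tp=lambda X,Y:(178+(X-400+.5)/4-.5,135+(Y+.5)/4-.5)
for k,s,t in(("y",(222,288),(510,117)),("w",(202,193),(607,147)),("b",(170,139),(671,142))):
    p,e=tri(sc(*s),tp(*t)); print(k,p,e,jf(p),jf(at("scene",sc(*s),.151)),jf(at("top",tp(*t),.151)))
```

```text
y [0.68479519 0.05740037 0.14085576] 0.00026245751792836617 [0.01907345 0.06477261] [0.02156644 0.06939367] [0.01714537 0.06368569]
w [ 0.66060132 -0.02105653  0.13601016] 0.0008414340917205144 [-0.00785104 -0.01278963] [-0.0033574  -0.00531827] [-0.01091717 -0.01327832]
b [ 0.6626421  -0.07247139  0.13993964] 0.0010751108528803965 [-0.00761066 -0.06424442] [-0.00490627 -0.05759965] [-0.00920901 -0.06476567]
```

Yellow is at about (19, 66) mm in the table frame, flat against the rim and within limits, so I'll leave it. Next stroke.

```bash
cat >> h.py <<'E'
def swing(a,b,rt=.066):
    for d in np.linspace(a,b,int(np.ceil(abs(b-a)/16))+1)[1:]:
        phi=np.radians(d); arm.movel(polar(phi,rt),brot(phi),rate=.2)
E
python3 - <<'E'
from h import *
arm.movel(polar(np.radians(106),.066),rate=.1); swing(106,169)
a=insert(169); print(a)
if a and stroke(a,106):
    arm.movel(polar(np.radians(106),.066),rate=.1); swing(106,169); a=insert(169); print(a,arm.read_time())
# pictures of pointer/band
for i in range(3):
    im=capture("scene"); cv2.imwrite(f"pics/raw6_{i}.png",im[:,:,::-1])
def red(im):
    c=im[215:245,225:255].astype(float); r,g,b=c[...,0],c[...,1],c[...,2]; w=np.clip(r-1.3*np.maximum(g,b)-10,0,None); y,x=np.mgrid[215:245,225:255]
    return (w*x).sum()/w.sum(),(w*y).sum()/w.sum(),w.sum()
for f in("scene0","2s","4s","5s","6_0","6_1","6_2"):
    print(f,red(cv2.imread(f"pics/raw_{f}.png" if f=="scene0" else f"pics/raw{f}.png")[:,:,::-1]))
E
```

```text
ins 169 0.0436
ins 176 0.0204
176
stroke to 106 max dF 3.58 t 52.9667
ins 169 0.0437
ins 176 0.0203
176 57.675
scene0 (np.float64(237.24870466321244), np.float64(234.57858376511226), np.float64(57.89999999999998))
2s (np.float64(238.89787234042552), np.float64(233.65617021276597), np.float64(117.49999999999997))
4s (np.float64(237.52303523035232), np.float64(234.7289972899729), np.float64(73.79999999999998))
5s (np.float64(239.26176046176045), np.float64(232.81096681096682), np.float64(346.5))
6_0 (np.float64(239.23579330201545), np.float64(232.1097135929686), np.float64(659.9))
6_1 (np.float64(239.22163041870104), np.float64(232.14040538541207), np.float64(675.8999999999999))
6_2 (np.float64(239.2201766202664), np.float64(232.12453225565034), np.float64(668.1))
```

Run:
```python
from h import *
g=lambda im:np.clip(255*(im/255.)**.6,0,255).astype(np.uint8)
L_=[]
m=np.mean([cv2.imread(f"pics/raw6_{i}.png").astype(float) for i in range(3)],0)[:,:,::-1]
for im in(cv2.imread("pics/raw_scene0.png")[:,:,::-1].astype(float),m): L_.append(crop(0,g(im),240,236,26,32,15))
cv2.imwrite("pics/s6.png",np.hstack(L_))
ct=lambda z:proj("scene",[*jw(.058,.055),z])[0]
print([ct(z) for z in(.118,.113,.105,.1,0.012)], proj("scene",[*jw(.052,.048),.113]))
```

```text
[array([241.53845649, 233.47206929]), array([241.57565578, 234.24562283]), array([241.63463951, 235.47218065]), array([241.67117404, 236.23191066]), array([242.2753234 , 248.79510512])] [[242.26520093 231.42765481]]
```

View pics/s6.png

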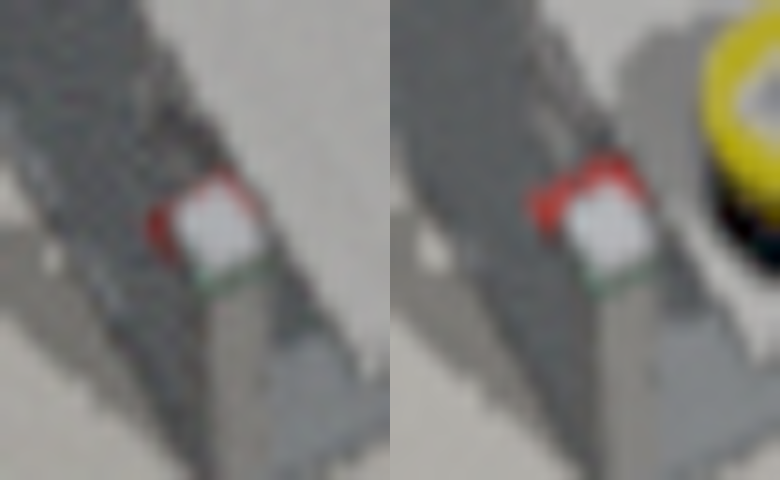

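The pointer's red patch has risen about 1.2 px (about 8 mm), which agrees with the roughly 117° turned so far. About 4 mm, or one more stroke, is left.

Run:
```python
from h import *
print(stroke(176,108))
m=np.mean([capture("scene").astype(float) for i in range(3)],0)
cv2.imwrite("pics/raw7.png",m[:,:,::-1])
arm.movel(polar(np.radians(108),.075),rate=.1)
p=arm.read_position(); arm.movel([p[0],p[1],.2],rate=.25)
# clean picture too with the arm raised
m2=np.mean([capture("scene").astype(float) for i in range(3)],0)
g=lambda im:np.clip(255*(im/255.)**.6,0,255).astype(np.uint8)
cv2.imwrite("pics/raw8.png",m2[:,:,::-1])
cv2.imwrite("pics/s7.png",np.hstack([crop(0,g(m),240,236,26,32,15),crop(0,g(m2),240,236,26,32,15)]))
im=capture("top"); cv2.imwrite("pics/raw8t.png",im[:,:,::-1]); print(arm.read_time())
```

```text
stroke to 108 max dF 3.34 t 61.65
True
63.4583[ WARN:0@5.531] global loadsave.cpp:1063 imwrite_ Unsupported depth image for selected encoder is fallbacked to CV_8U.
```

View pics/s7.png

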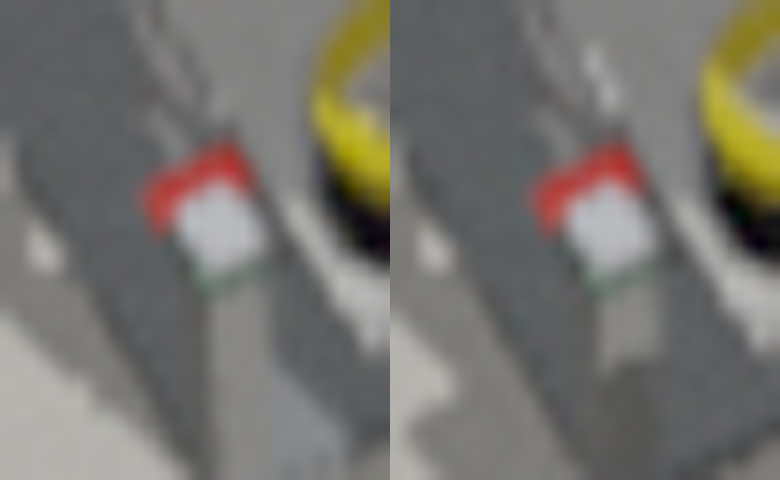

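The pointer has risen 12–13 mm and reads level near the band. Next I'll rack the bar, then check the table height by touch.

Run:
```python
from h import *
g=np.array([.4971,.3564]); R=brot(np.pi-.065)
arm.move_to([*g,.2],R); arm.movel([*g,.075],rate=.2)
print("touch",arm.movel([*g,.0295],rate=.04,f_stop=4),arm.read_position())
arm.move_gripper(.04); arm.movel([*g,.2],rate=.25); print(arm.read_time())
# touch the table on a free spot
arm.move_gripper(0); p=jw(-.028,.05); R=rot(JY+np.pi/2,[*p,.2]); arm.move_to([*p,.2],R); arm.movel([*p,.135],rate=.2)
print("touch",arm.movel([*p,.113],rate=.02,f_stop=2.5),arm.read_position()[2]-.008,arm.read_force())
arm.movel([*p,.25],rate=.25)
q=[.42,.15]; arm.move_to([*q,.3],rot(0,[*q,.3])); print(arm.read_time())
ims=[capture("scene"),capture("top")]
cv2.imwrite("pics/raw9s.png",ims[0][:,:,::-1]);cv2.imwrite("pics/raw9t.png",ims[1][:,:,::-1])
cv2.imwrite("pics/s9.png",np.vstack([np.hstack([crop(0,ims[0],250,215,80,60,5),crop(0,ims[0],355,305,80,60,5)]),np.hstack([crop(0,ims[0],243,115,80,60,5),crop(0,ims[1],350,228,80,60,5)])]))
```

```text
touch True [0.49670865 0.35606558 0.02966765]
67.725
touch True 0.11267553134263325 [-1.28490458  0.68694427  4.36831692]
73.4917
```

View pics/s9.png

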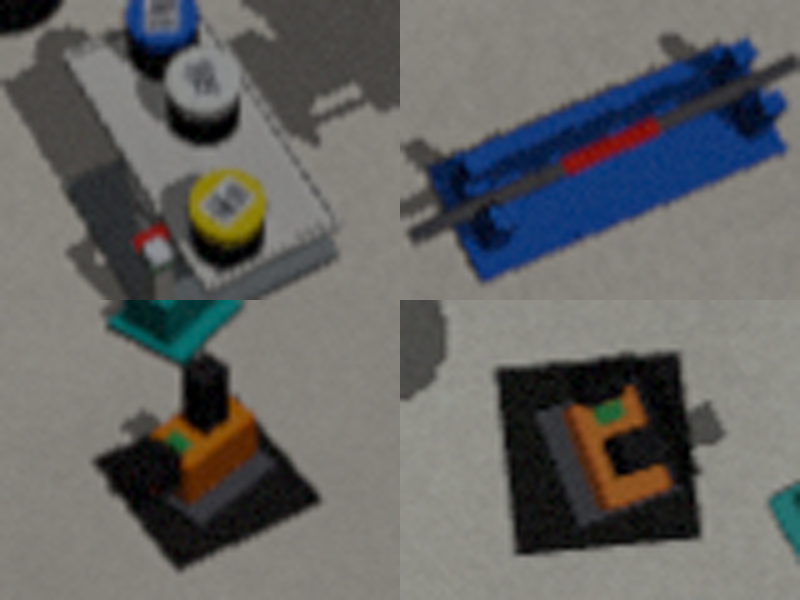

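The table measures 112.7 mm by touch (target about 113). The bar lies in both saddles and the reader is unmoved on its pad. Next I'll take the reader and aim at white.

```bash
cat >> h.py <<'E'
def aim(lab,th=0.,d=.08,zl=.158):
    k=d*np.sqrt(.5); f=np.array([np.cos(th),np.sin(th)])
    return np.r_[np.asarray(lab[:2])-(k+.053+.005)*f, zl+k-.034+.077]
E
python3 - <<'E'
from h import *
lab={}
for k,g in(("yellow",jw(.019,.0665)),("blue",jw(-.008,-.062)),("white",jw(-.008,-.010))):
    o=[]
    for n,f in(("scene","raw9s"),("top","raw9t")):
        im=cv2.imread(f"pics/{f}.png")[:,:,::-1]; u0=proj(n,[*g,.158])[0]
        u,a=blob(im,[u0[0]-9,u0[1]-9,18,18],F[k],0); o.append(at(n,u,.158)[:2] if a else None)
    lab[k]=np.mean(o,0) if k!="white" else g; print(k,np.round(o,4),np.round(g,4))
th0=.319; h0=np.array([.483,-.4336])-.005*np.array([np.cos(th0),np.sin(th0)])
for s in(1,-1): print(s,[ (arm.solve_ik(p,down(t+s*np.pi/2)))[5].round(2) for p,t in(([*h0,.08],th0),(aim(lab["white"]),0.),(aim(lab["yellow"]),0.),(aim(lab["blue"]),0.))])
E
```

```text
yellow [[0.688  0.0624]
 [0.6818 0.0556]] [0.6847 0.0591]
blue [[ 0.6653 -0.0661]
 [ 0.6594 -0.0714]] [ 0.6622 -0.0702]
white [[ 0.6594 -0.016 ]
 [ 0.6653 -0.0132]] [ 0.6604 -0.0183]
1 [np.float64(-0.81), np.float64(-1.9), np.float64(-2.01), np.float64(-1.8)]
-1 [np.float64(2.33), np.float64(1.25), np.float64(1.13), np.float64(1.34)]
```

Run:
```python
from h import *
th0=.319; h0=np.array([.483,-.4336])-.005*np.array([np.cos(th0),np.sin(th0)]); R=down(th0+np.pi/2)
arm.move_gripper(.05,40); arm.move_to([*h0,.2],R); arm.movel([*h0,.080],rate=.12,f_stop=8); print(arm.read_position())
arm.move_gripper(.01,40); print("w",arm.read_grip_width())
arm.movel([*h0,.32],rate=.2); print("F",arm.read_force(),arm.read_grip_width())
a=aim([.661,-.017]); arm.move_to([a[0],a[1],.32],down(np.pi/2)); arm.movel(a,rate=.12)
ims=[capture("scene"),capture("top")]; arm.wait(1.4)
print(arm.read_position(),a,arm.read_time())
cv2.imwrite("pics/raw10s.png",ims[0][:,:,::-1])
cv2.imwrite("pics/s10.png",np.hstack([crop(0,ims[0],265,205,100,120,4),crop(0,ims[1],238,190,100,120,4)]))
```

```text
[ 0.47880217 -0.43544087  0.08087444]
w 0.025529192613184346
F [ 0.98221824 -0.82021114 -3.19225574] 0.02578897221040208
[ 0.54641008 -0.01700849  0.25758037] [ 0.54643146 -0.017       0.25756854] 83.4583
```

View pics/s10.png

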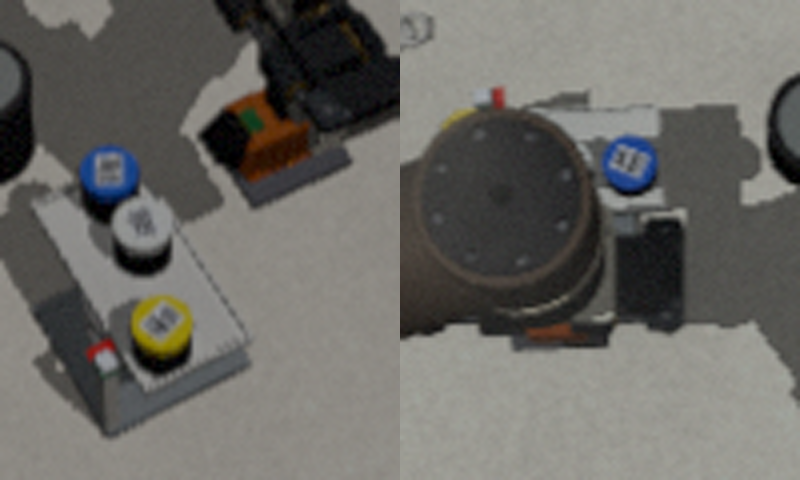

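The reader is held level with its nose toward the tins (foot corners at scene crop (255,205) and (348,158)). I'll compare that with the projection, then aim at yellow and blue.

Run:
```python
from h import *
c=np.array([.5514,-.017,.1803])
for b,m in(((.042,.038,0),(255,207)),((-.042,.038,0),(348,160)),((.042,.038,.01),(252,197)),((.0375,.023,.055),(240,172))):
    print("exp",proj("scene",c+b)[0].round(1),"meas",(215+m[0]/4-.4,145+m[1]/4-.4))
for k,l in(("yellow",[.685,.059]),("blue",[.6623,-.069])):
    a=aim(l); p=arm.read_position()
    arm.movel(p+[0,0,.04],rate=.15); arm.movel(a+[0,0,.04],rate=.15); arm.movel(a,rate=.1); arm.wait(1.5); print(k,arm.read_position()-a,arm.read_time())
im=capture("scene"); cv2.imwrite("pics/raw11s.png",im[:,:,::-1])
```

```text
exp [277.8 197.2] meas (278.35, 196.35)
exp [303.1 186. ] meas (301.6, 184.6)
exp [278.  195.4] meas (277.6, 193.85)
exp [277.7 182.1] meas (274.6, 187.6)
yellow [1.29274668e-05 9.86693543e-06 1.20516284e-05] 86.6083
blue [3.07742573e-05 2.92929109e-06 1.95756577e-05] 90.0917
```

Run:
```python
from h import *
p=arm.read_position(); arm.movel([p[0],p[1],.32],rate=.2)
th=.319; h0=PAD-.005*np.array([np.cos(th),np.sin(th)]); R=down(th+np.pi/2)
arm.move_to([*h0,.3],R); arm.movel([*h0,.095],rate=.15); print("touch",arm.movel([*h0,.077],rate=.02,f_stop=3),arm.read_position())
arm.move_gripper(.045); arm.movel([*h0,.25],rate=.2); arm.move_to([.42,.15,.3],rot(0,[.42,.15,.3])); print(arm.read_time())
ims=[capture("scene"),capture("top")]
cv2.imwrite("pics/s12.png",np.vstack([np.hstack([crop(0,ims[0],250,215,80,60,5),crop(0,ims[0],355,305,80,60,5)]),np.hstack([crop(0,ims[0],243,115,80,60,5),crop(0,ims[1],350,228,80,60,5)])]))
```

```text
touch True [ 0.47600265 -0.42854033  0.08024704]
97.8833
```

View pics/s12.png

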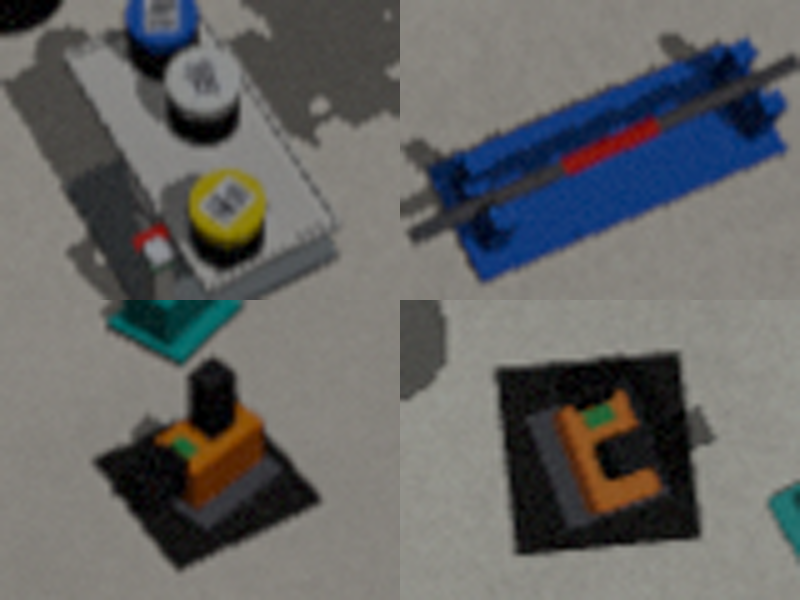

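The reader stands upright on the middle of its pad, the bar is in its rack, and the tins and table are unchanged. Handing in.

```bash
python3 -c "
from h import *
arm.sign_off(); print(arm.read_time())"
```

```text
the job is handed in; nothing more can be done
the job is handed in; nothing more can be done
```

I finished every step and handed the job in at about 98 s of the 210 s allowed; `sign_off` gives no verdict.

**What I did:** I stood all three tins on the lowered table. Then I turned the collar clockwise with the bar in three strokes, moving it from hole to hole, and laid the bar back in its rack. I aimed the reader at white, yellow and blue for about 1.4 s each from about 80 mm, then stood it back on its pad.

**Last checks:**
- **Table:** it measured 112.7 mm by touch against a target of about 113 mm. The pictures agree, with the pointer up about 12–13 mm, but one pixel is about 6 mm of height there, so they are only a rough check.
- **Bar:** it lies in both saddles of the rack.
- **Reader:** it stands upright near the middle of its pad.
- **Tins:** all three stand upright on the table.

**What disagreed or stayed unsure:**
- **Yellow tin:** it was found shifted into a corner of the table after the first stroke, while the gripper was clear of it. It sits at about x 19, y 66 mm, inside the limits of 30 and 75 mm, so I left it there.
- **Cameras:** the two views differed by up to 7 mm per axis, so I mostly used their mean.
- **Reader aim:** I could not see the beam itself. Aiming relied on the arm's position, and most of the foot corners I checked in the picture at white fell within about 2 pixels of where they should be. One body corner was about 6 pixels out, which I put down to misreading it.

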